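# Size a clamp pad in the stepped gauge

## Task

Find out which size the clamp pad on the round tin lid is: take it by the stem and try it in the pockets of the stepped gauge one after the other, from the smallest on the lowest step upward, pressing only lightly and feeling about for the hole at each, until it goes in. Leave it in that first pocket that takes it, fully down and upright, and leave the two spare pads and the tools lying about alone.

Things in the scene. Friction and masses are not known exactly. Their poses are not given: they have to be found in the camera images.
- pad_a_mid (a point): clamp pad, one of three alike but for the size of the disc: a dark steel disc 10 mm thick (28, 32 or 36 mm across; which pad has which is not known) with an upright round steel stem 14 mm across on it, 64 mm high over all, about 90 g. This point is on its axis, half-way up (32 mm above the underside), on the stem; the stem runs from 22 mm below to 32 mm above it. z points up along the stem
- pad_a: the same clamp pad as pad_a_mid, origin at the centre of its underside
- pad_b_mid (a point): clamp pad, one of three alike but for the size of the disc: a dark steel disc 10 mm thick (28, 32 or 36 mm across; which pad has which is not known) with an upright round steel stem 14 mm across on it, 64 mm high over all, about 90 g. This point is on its axis, half-way up (32 mm above the underside), on the stem; the stem runs from 22 mm below to 32 mm above it. z points up along the stem
- pad_b: the same clamp pad as pad_b_mid, origin at the centre of its underside
- pad_c_mid (a point): clamp pad, one of three alike but for the size of the disc: a dark steel disc 10 mm thick (28, 32 or 36 mm across; which pad has which is not known) with an upright round steel stem 14 mm across on it, 64 mm high over all, about 90 g. This point is on its axis, half-way up (32 mm above the underside), on the stem; the stem runs from 22 mm below to 32 mm above it. z points up along the stem
- pad_c: the same clamp pad as pad_c_mid, origin at the centre of its underside
- step1 (a point): centre of the mouth of the pocket in step 1 of the gauge, at the level of that step's top (30 mm above the bench while nothing presses on it); round blind pocket 25 mm across, 8 mm deep, flat floor, z up. A pad that fits has 1 mm of play across the diameter (0.5 mm each side) and stands 8 mm lower than when it rests on the rim; one that is too large rests flat on the rim
- step2 (a point): centre of the mouth of the pocket in step 2 of the gauge, at the level of that step's top (35 mm above the bench while nothing presses on it); round blind pocket 29 mm across, 8 mm deep, flat floor, z up. A pad that fits has 1 mm of play across the diameter (0.5 mm each side) and stands 8 mm lower than when it rests on the rim; one that is too large rests flat on the rim
- step3 (a point): centre of the mouth of the pocket in step 3 of the gauge, at the level of that step's top (40 mm above the bench while nothing presses on it); round blind pocket 33 mm across, 8 mm deep, flat floor, z up. A pad that fits has 1 mm of play across the diameter (0.5 mm each side) and stands 8 mm lower than when it rests on the rim; one that is too large rests flat on the rim
- step4 (a point): centre of the mouth of the pocket in step 4 of the gauge, at the level of that step's top (45 mm above the bench while nothing presses on it); round blind pocket 37 mm across, 8 mm deep, flat floor, z up. A pad that fits has 1 mm of play across the diameter (0.5 mm each side) and stands 8 mm lower than when it rests on the rim; one that is too large rests flat on the rim
- gauge: base of the stepped pocket gauge, plain steel, fixed to the bench, 84x222x6 mm, with the sprung gauge plate on four guide pins. The plate carries four steps in a row, each 46 mm along the row (the y axis of the base) and 54 mm across it; from the -y to the +y end the tops rise from 30 to 45 mm above the bench in 5 mm steps and the pockets grow from 25 to 37 mm. Origin at the centre of the underside
- gauge_plate (a joint): how far the gauge plate with its four steps is pushed down on its springs, in m: 0 at rest, it begins to give at about 2.5 N and then gives 1 mm for each 2.5 N more; 5 mm (about 15 N) is more than a light press and overloads the gauge, 9 mm is its stop
- tin_lid: flat round cream tin lid, 106 mm across, 6 mm high, fixed to the bench; the pad to be sized stands on it, within 15 mm of its centre. Origin at the centre of its underside
- spare_board: thin plywood board, 75x150x6 mm, fixed to the bench, with the two spare pads on it. Origin at the centre of its underside
- block: bystander, to be left alone: small brown wooden block, 32x45x30 mm
- small_pliers: bystander, to be left alone: pliers with black and red handles, 182 mm long, lying flat
- marker: bystander, to be left alone: marker pen with a red cap, 92 mm long, lying

How it is judged:
By the outcome, as a careful person would: the job done as asked, in the order asked, and still so for the second after the job is handed in, with the robot touching nothing.
It also fails if it takes over 72 s, if anything falls off the work surface, if the arm or the gripper's body presses on something with over 40 N, if the wrist force passes 120 N, or if a joint passes its speed limit or range.

## Robot

A 6-joint arm with a two-finger parallel gripper is mounted at the origin on the work surface; the furniture and walls round the work are solid. World frame = base frame: x ahead of the robot, y to its left, z up, the work surface at z = 0. Lengths are in mm, angles in rad, forces in N, time in s.
With the tool pointing down it reaches from about 325 to 875 mm from the base axis. Payload 4.4 kg.
Tool frame: the origin (TCP) lies on the centre line of the jaws, within the pads' length; the fingertips stand ahead of it and the grasp point (between the pads) lies 6 mm ahead of it (ctrl.tcp_to_tips is the z of the fingertips in the tool frame, in mm); z points along the fingers, y is the direction in which the jaws open and shut (so a half turn about z gives the same grasp; the last joint's range is limited). The gripper opens to 85 mm and grips with 20 to 120 N. Pads are 22 mm wide; open, the fingers measure 114 mm over their backs; the gripper's body (76 mm by 85 mm) begins 54 mm behind the grasp point. The pads swing forward as they close: fully open they stand 13 mm farther back than shut.
Start: joints at [1.137, 0.207, 1.542, -0, 1.393, -0.15], TCP at [161.013, 551.998, 256.282] pointing down, gripper open.
Joint ranges: [-2.73, 2.73], [-0.86, 2.22], [0.23, 2.46], [-1.11, 4.25], [0.08, 2.63], [-2.82, 2.82]. Speed limits (rad/s): [2.79, 2.79, 3.14, 3.14, 3.14, 3.14].

## Interface

Orientations are given as a 3x3 rotation matrix whose columns are the frame's x, y, z axes.
In Python, from plant import ctrl, sensors, optics gives the robot as it stands. Calls block until the motion is done:
- ctrl.move_ptp(position, orientation): joint-space move of the TCP to a pose.
- ctrl.move_l(position, rot=None, vel=150, threshold=None): straight line of the TCP; rot=None keeps the orientation; vel is the mean speed in mm/s. With threshold (N) it stops when the force on the tool has changed by that much, and returns True; else False.
- ctrl.set_joints(angles): joint-space move.
- ctrl.gripper_to(opening, force=None): finger opening in mm; force is the grip in N (None keeps the last); returns when the fingers have stopped.
- ctrl.hold(seconds).
- ctrl.solve_ik(position, orientation): joint angles nearest the present ones, or None.
- sensors.read_state(): the state.
- optics.grab_frame(name): name is "scene" or "side" or "wrist"; returns (picture, depth): 384x512x3 uint8, red, green, blue; 384x512 float32, mm along the optical axis (not along the pixel's ray), 0 where there is no reading.
- optics.camera_params(name): a dict with "mtx" (3x3 intrinsics, pixels), "k1" (the pictures are not rectified: a ray, as slopes to the right and down, at radius r is drawn at 1 + k1 r^2 times it, then the intrinsics apply), "R" (3x3) and "t" (3): a world point X has camera coordinates R X + t; the wrist camera has in their place "T_tool_cam" (4x4, takes a point from camera to tool coordinates, whose origin is the TCP and whose axes are the flange's). Camera axes: x right, y down, z forward; pixel columns grow to the right and rows downward; lengths in mm; the calibration is good to about 2 mm. A picture is of the moment at which its call begins: read the wrist's pose just before it. camera_params takes no time and is no camera call.
A pose or a line that the arm cannot do raises ctrl.MotionError and nothing moves.
- ctrl.finish_job(): hands the job in, once; it reports no verdict.
The state is a dict: "t": time; "q": joint angles; "qvel": joint speeds; "tau": joint torques, N m; "eef_pos": TCP position; "eef_rot": TCP orientation; "force": force on the tool from outside, world axes, zero at the start; "wrist_torque": the same for the moment, N m; "grip_width": finger opening in mm.
Only numpy, scipy, OpenCV 4.12 (cv2) and the standard library are available. Lean on these libraries where they do the work, as an engineer would, in place of code of your own. Each camera call takes 0.05 s, during which the arm holds its last target.

## Working session

There is one attempt and no reset: what is moved stays moved. The work goes in short steps, each a Python script; the robot and the scene stay as the last script left them, time stands still between calls to the robot, and variables do not carry over. Pictures are saved under pics/ and viewed, and the job is handed in when it is done.

```bash
ls; mkdir -p pics; python3 - <<'E'
from plant import ctrl,sensors,optics
import cv2,numpy as np
print(ctrl.tcp_to_tips)
s=sensors.read_state();print({k:np.round(v,3).tolist() for k,v in s.items()})
for n in ("scene","side"):
    p,d=optics.grab_frame(n); np.save(f"pics/{n}_d.npy",d); np.save(f"pics/{n}_p.npy",p)
    cv2.imwrite(f"pics/{n}0.png",cv2.resize(p[...,::-1],None,fx=1.5,fy=1.5,interpolation=cv2.INTER_CUBIC))
    c=optics.camera_params(n);print(n,{k:np.round(v,4).tolist() for k,v in c.items()})
print(optics.camera_params("wrist"))
E
```

```text
pics
25.0
{'t': 0.0, 'q': [1.136, 0.207, 1.543, 0.0, 1.393, -0.151], 'qvel': [0.001, -0.0, 0.001, -0.0, -0.001, 0.0], 'tau': [-0.001, -38.302, -29.16, -0.0, 0.01, -0.0], 'eef_pos': [160.71, 551.352, 255.095], 'eef_rot': [[-0.96, 0.28, -0.001], [0.28, 0.96, -0.002], [0.0, -0.002, -1.0]], 'force': [0.639, 0.196, -0.346], 'wrist_torque': [0.046, 0.024, -0.006], 'grip_width': 85.268}
scene {'mtx': [[374.7303, 0.0, 254.9779], [0.0, 374.7303, 186.9749], [0.0, 0.0, 1.0]], 'k1': -0.0261, 'R': [[0.8938, -0.4482, -0.0168], [-0.3621, -0.6989, -0.6167], [0.2647, 0.5573, -0.787]], 't': [-377.2768, 165.4358, 1250.9265]}
side {'mtx': [[354.0375, 0.0, 254.5076], [0.0, 354.0375, 193.5063], [0.0, 0.0, 1.0]], 'k1': 0.0217, 'R': [[-0.9652, -0.2616, -0.001], [-0.1716, 0.6359, -0.7525], [0.1975, -0.7261, -0.6586]], 't': [390.9664, 133.5399, 958.1749]}
{'mtx': array([[293.26039561,   0.        , 260.38707967],
       [  0.        , 293.26039561, 189.29119349],
       [  0.        ,   0.        ,   1.        ]]), 'k1': -0.047948694128374394, 'T_tool_cam': array([[ 3.43571358e-04, -9.45533882e-01, -3.25523517e-01,
         8.36439937e+01],
       [ 9.99999197e-01,  7.21892401e-04, -1.04140753e-03,
        -9.82422600e-02],
       [ 1.21967906e-03, -3.25522897e-01,  9.45533371e-01,
        -1.17100398e+02],
       [ 0.00000000e+00,  0.00000000e+00,  0.00000000e+00,
         1.00000000e+00]])}
```

View pics/scene0.png

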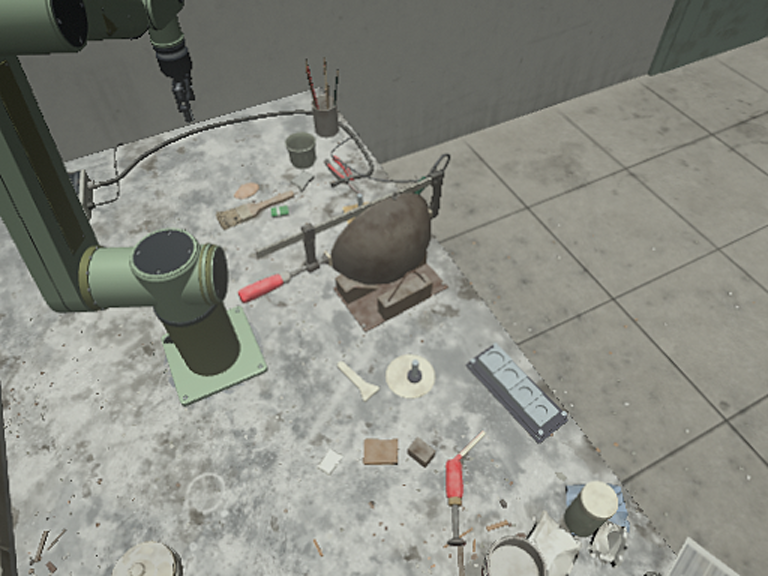

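View pics/side0.png

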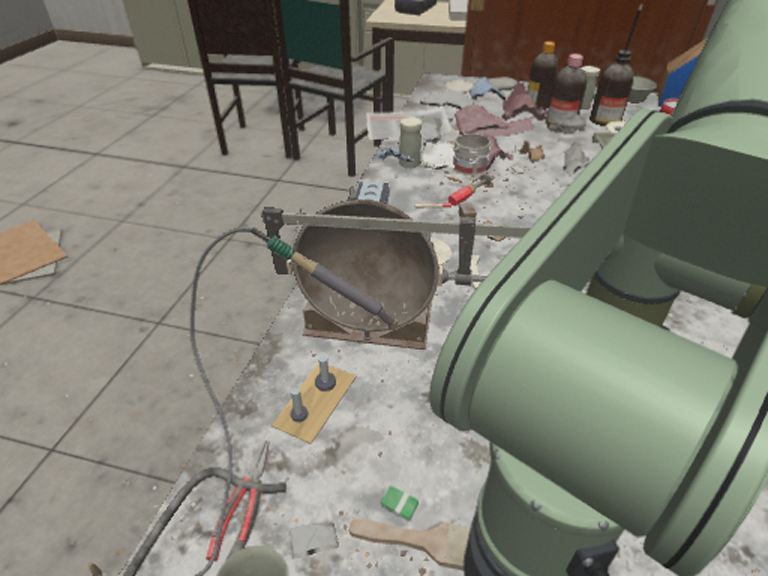

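The scene picture shows the tin lid with its pad at about (411,374)/1.5 and the gauge from (480,355) to (555,430)/1.5. A large clamped bowl stands behind them. The side picture shows the two spare pads on the board behind the bowl. Next I'll compute positions.

```bash
cat > h.py <<'E'
import numpy as np,cv2
from plant import ctrl,sensors,optics
def cam(n,state=None):
    c=optics.camera_params(n)
    if n=="wrist":
        s=state; T=np.eye(4);T[:3,:3]=s["eef_rot"];T[:3,3]=s["eef_pos"]
        M=np.linalg.inv(T@np.array(c["T_tool_cam"]));R,t=M[:3,:3],M[:3,3]
    else: R,t=np.array(c["R"]),np.array(c["t"])
    return c["mtx"],c["k1"],R,t
def slopes(c,uv):
    mtx,k1=c[0],c[1]
    return cv2.undistortPoints(np.array(uv,float).reshape(-1,1,2),mtx,np.array([k1,0,0,0.])).reshape(-1,2)
def onz(c,uv,z):
    s=slopes(c,uv);R,t=c[2],c[3];o=-R.T@t
    d=np.c_[s,np.ones(len(s))]@R
    return o+d*((z-o[2])/d[:,2])[:,None]
def cloud(c,d):
    h,w=d.shape;u,v=np.meshgrid(np.arange(w),np.arange(h))
    s=slopes(c,np.c_[u.ravel(),v.ravel()]).reshape(h,w,2)
    P=np.dstack([s*d[...,None],d])
    X=(P-c[3])@c[2]; X[d==0]=np.nan
    return X
def proj(c,X):
    X=np.atleast_2d(X).astype(float)
    return cv2.projectPoints(X,cv2.Rodrigues(c[2])[0],c[3],c[0],np.array([c[1],0,0,0.]))[0].reshape(-1,2)
E
python3 - <<'E'
from h import *
p=np.load("pics/scene_p.npy");c=cam("scene");X=cloud(c,np.load("pics/scene_d.npy"))
for n,uv in dict(lidL=(258,251),lidR=(289,251),lidB=(270,262),padtop=(276,243),g1=(330,237),g2=(342,249),g3=(352,260),g4=(363,271),bowltop=(265,140),bowlR=(285,160),frameL=(171,170),frameR=(290,118),base=(250,217),baseR=(297,188),block=(281,301)).items():
    print(n,np.round(X[uv[1],uv[0]],0))
x=p[215:325,230:400];cv2.imwrite("pics/crop1.png",cv2.resize(x[...,::-1],None,fx=4.5,fy=4.5,interpolation=cv2.INTER_CUBIC))
c=cam("side");X=cloud(c,np.load("pics/side_d.npy"))
for n,uv in dict(padA=(216,241),padB=(197,263),bowl=(245,150),frameR=(290,152),frameL=(190,146),gauge=(250,125),handle=(240,200)).items(): print(n,np.round(X[uv[1],uv[0]],0))
E
```

```text
lidL [ 318. -229.    8.]
lidR [ 408. -273.    4.]
lidB [ 335. -280.    6.]
padtop [ 366. -259.   68.]
g1 [ 540. -302.   34.]
g2 [ 551. -355.   31.]
g3 [ 556. -401.   31.]
g4 [ 565. -445.   28.]
bowltop [453. -17. 257.]
bowlR [517. -39. 155.]
frameL [181. 233.   3.]
frameR [573.  36. 256.]
base [nan nan nan]
baseR [562. -62.   3.]
block [ 299. -413.   28.]
padA [455. 179.  69.]
padB [474. 255.  72.]
bowl [420.  32. 248.]
frameR [312.  20. 254.]
frameL [557.  45. 244.]
gauge [ 547. -458.   21.]
handle [425.  70. 118.]
```

View pics/crop1.png

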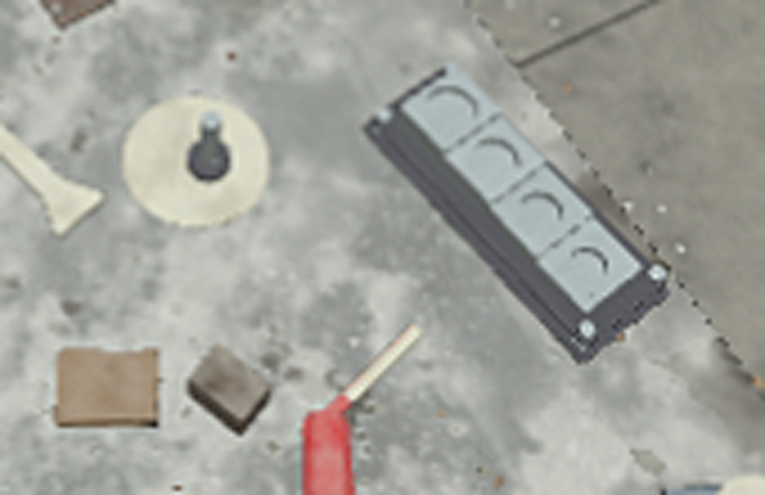

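```bash
cat >> h.py <<'E'
A=np.deg2rad(100)
def rot(a=A):
    x=np.array([np.cos(a),np.sin(a),0]);z=np.array([0,0,-1.]);return np.c_[x,np.cross(z,x),z]
E
python3 - <<'E'
from h import *
q=np.array(sensors.read_state()["q"])
ctrl.move_l([150,480,430],vel=250)
q=np.array(sensors.read_state()["q"]);print(q)
q2=ctrl.solve_ik([430,-330,430],rot());print(q2)
m=q.copy();m[0]=-0.6;m[5]=q2[5]; ctrl.set_joints(m)
print(sensors.read_state()["t"])
ctrl.move_ptp([450,-340,300],rot())
s=sensors.read_state();p,d=optics.grab_frame("wrist");print(s["t"],s["eef_pos"],s["q"])
np.savez("pics/w1.npz",p=p,d=d,pos=s["eef_pos"],rot=s["eef_rot"])
cv2.imwrite("pics/w1.png",cv2.resize(p[...,::-1],None,fx=1.5,fy=1.5,interpolation=cv2.INTER_CUBIC))
E
```

```text
[ 1.09565466e+00 -2.68274937e-02  1.44727246e+00  9.58554559e-05
  1.72374293e+00 -1.91290705e-01]
[-8.14279696e-01  5.93734821e-02  1.35653042e+00 -4.44089210e-16
  1.72568875e+00 -9.88812621e-01]
3.6667
4.4333 [ 450.72042017 -339.6840701   301.1354457 ] [-7.99551485e-01  1.51573443e-01  1.51275290e+00  7.48127576e-04
  1.47588138e+00 -9.75010500e-01]
```

View pics/w1.png

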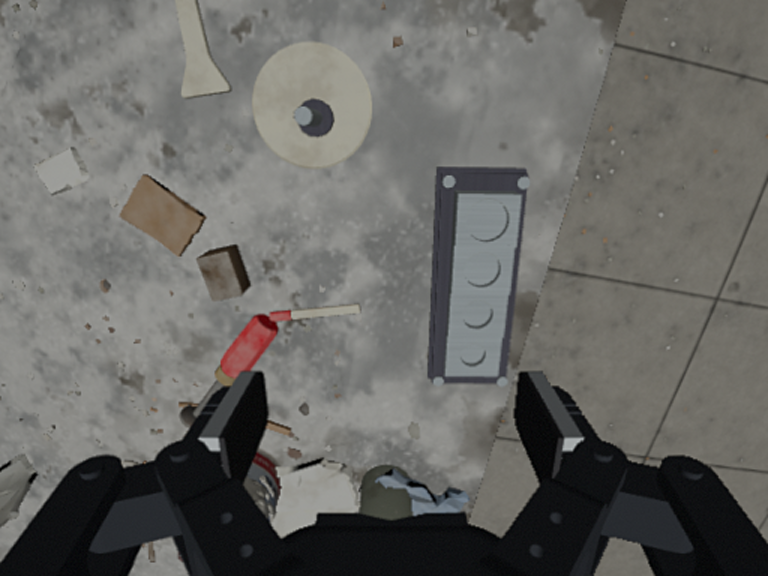

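Wrist view: pad stem top at (302,116)/1.5, and pockets 1 to 4 at about (472,352), (480,315), (484,268) and (490,218)/1.5. Next, closer views taken from the same relative offset.

```bash
python3 - <<'E'
from h import *
f=np.load("pics/w1.npz");s=dict(eef_pos=f["pos"],eef_rot=f["rot"]);c=cam("wrist",s)
r=lambda u,v,z:np.round(onz(c,[[u/1.5,v/1.5]],z)[0],1)
pad=r(302,116,70);print(pad, "lid",r(312,104,6))
st=[r(472,350,30),r(480,313,35),r(484,266,40),r(490,218,45)];print(*st)
print("corners",r(436,168,6),r(527,167,6),r(428,383,6),r(510,383,6))
out=[]
for n,X in zip(["pad","s4","s3","s2","s1"],[pad]+st[::-1]):
    tgt=[X[0],X[1],X[2]+150]
    ctrl.move_l(tgt,rot(),vel=220) if n!="pad" else ctrl.move_ptp(tgt,rot())
    ctrl.hold(.15)
    s=sensors.read_state();p,d=optics.grab_frame("wrist")
    print(n,s["t"],tgt,np.round(s["eef_pos"],2),np.round(s["force"],2))
    np.savez(f"pics/v_{n}.npz",p=p,d=d,pos=s["eef_pos"],rot=s["eef_rot"])
    x=p[100:260,160:360]; out.append(cv2.resize(x[...,::-1],None,fx=2,fy=2,interpolation=cv2.INTER_CUBIC))
    cv2.imwrite(f"pics/v_{n}.png",cv2.resize(x[...,::-1],None,fx=4,fy=3.75,interpolation=cv2.INTER_CUBIC) if 0 else cv2.resize(p[115:255,165:355][...,::-1],None,fx=4,fy=4,interpolation=cv2.INTER_CUBIC))
E
```

```text
[ 369.3 -256.9   70. ] lid [ 364.4 -245.5    6. ]
[ 551.2 -443.5   30. ] [ 548.  -401.7   35. ] [ 539.  -354.6   40. ] [ 532.4 -310.7   45. ]
corners [ 482.6 -280.3    6. ] [ 564.4 -264.4    6. ] [ 520.9 -502.1    6. ] [ 608.5 -486.9    6. ]
pad 5.25 [np.float64(369.3), np.float64(-256.9), np.float64(220.0)] [ 371.3  -258.64  222.42] [-0.58 -0.14 -0.51]
s4 6.3917 [np.float64(532.4), np.float64(-310.7), np.float64(195.0)] [ 531.63 -310.52  195.34] [ 0.16 -0.66  0.3 ]
s3 6.9417 [np.float64(539.0), np.float64(-354.6), np.float64(190.0)] [ 538.74 -353.88  190.07] [-0.31  0.5  -0.22]
s2 7.5083 [np.float64(548.0), np.float64(-401.7), np.float64(185.0)] [ 548.   -400.52  184.99] [ 0.06  0.05 -0.04]
s1 8.05 [np.float64(551.2), np.float64(-443.5), np.float64(180.0)] [ 551.32 -442.38  180.06] [ 1.19 -0.53  0.06]
```

View pics/v_pad.png

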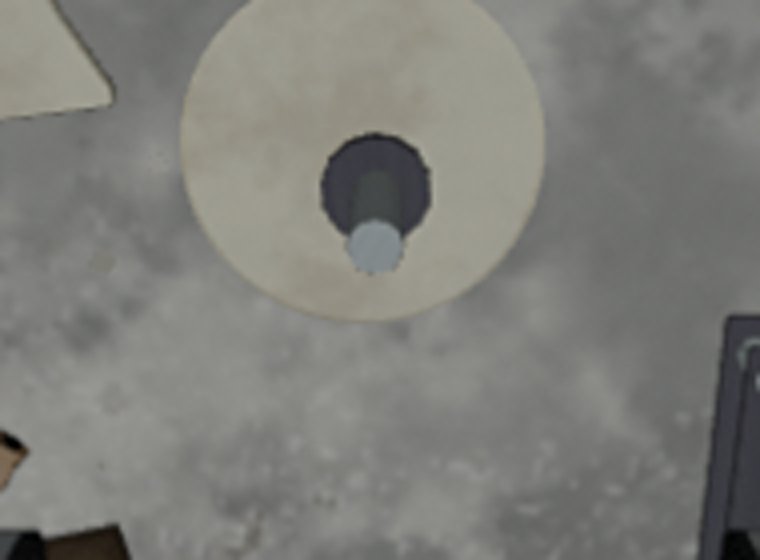

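View pics/v_s4.png

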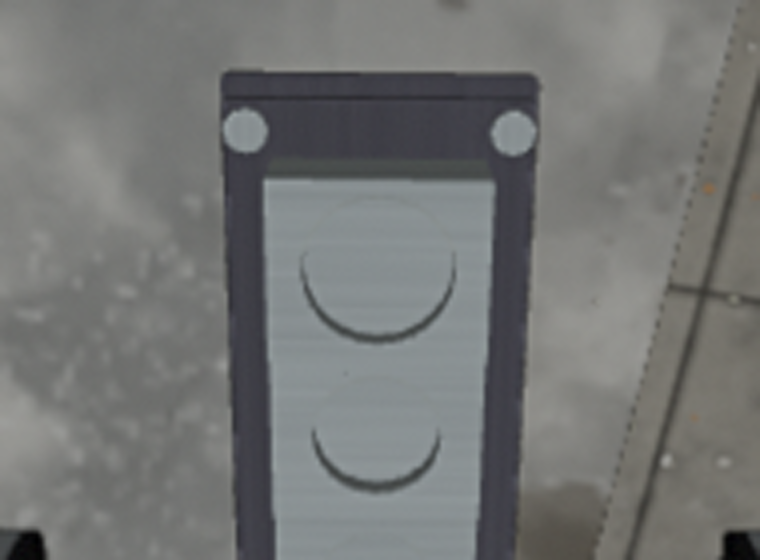

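View pics/v_s1.png

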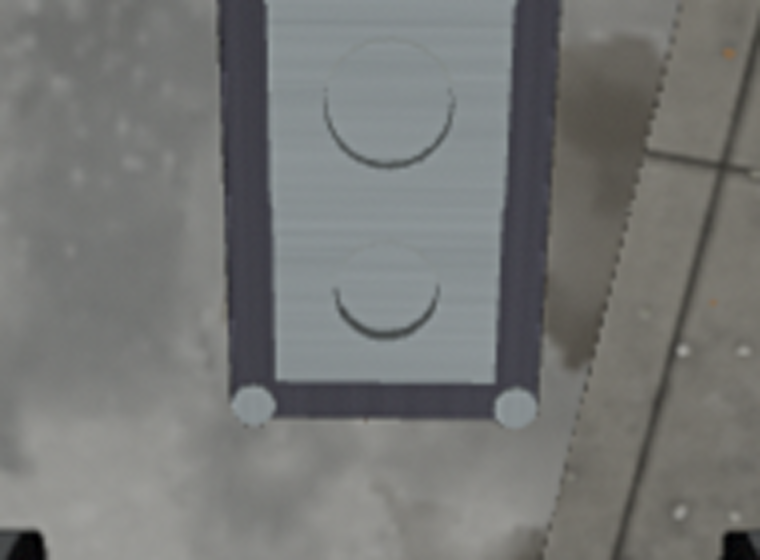

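View pics/v_s2.png

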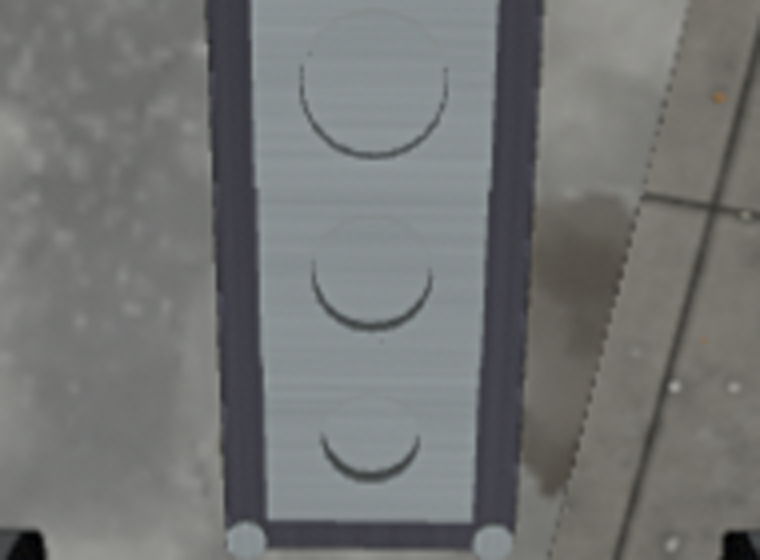

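View pics/v_s3.png

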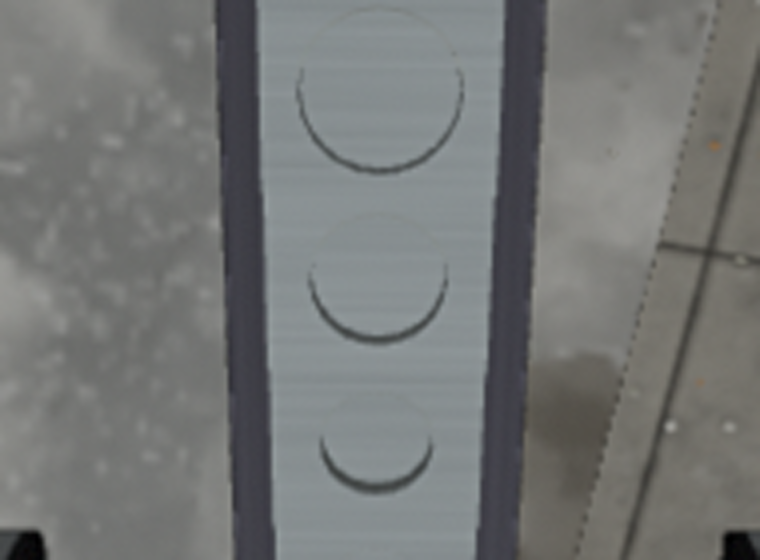

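The pad picture shows the stem top at crop (376,247) and the disc about 111 crop px wide, roughly 32 mm. All the pocket rims are readable in the gauge pictures. I'll fit the gauge pose and the pad position from these edge readings.

```bash
cat > fit.py <<'E'
from h import *
from scipy.optimize import least_squares
def C(n):
    f=np.load(f"pics/v_{n}.npz");return cam("wrist",dict(eef_pos=f["pos"],eef_rot=f["rot"])),f
def full(U,ax): return (U+.5)/4-.5+(165,115)[ax]
obs={"s4":{4:(301,456,198,343),3:(313,440,None,493)},"s3":{4:(297,464,8,174),3:(309,447,213,345),2:(321,433,395,494)},
"s2":{3:(300,448,8,160),2:(312,432,215,332),1:(321,420,397,482)},"s1":{2:(324,455,37,169),1:(334,439,243,340)}}
cams={n:C(n)[0] for n in obs};cams["pad"]=C("pad")[0]
th=np.linspace(0,2*np.pi,361)
def ext(c,X,r):
    uv=proj(c,np.c_[X[0]+r*np.cos(th),X[1]+r*np.sin(th),np.full(361,X[2])])
    return uv[:,0].min(),uv[:,0].max(),uv[:,1].min(),uv[:,1].max()
def cen(P,k):
    a=P[2];l=46*(k-2.5);return np.array([P[0]-np.sin(a)*l,P[1]+np.cos(a)*l,25+5*k+P[3]])
def res(P,rep=False):
    o=[]
    for i,n in enumerate(obs):
        for k,m in obs[n].items():
            X=cen(P,k);X[:2]+=P[4+2*i:6+2*i]
            e=ext(cams[n],X,(21+4*k)/2)
            for j in range(4):
                if m[j] is not None: o.append(e[j]-full(m[j],j//2))
    if rep: print(np.round(o,2))
    return np.r_[o,P[3]/2,P[4:]/1.5]
S=least_squares(res,np.r_[542,-378,.17,0,np.zeros(8)]);P=S.x;print(np.round(P,3));res(P,True)
for k in range(1,5):print(k,np.round(cen(P,k),2))
c=cams["pad"]
def rp(Q):
    e=ext(c,[Q[0],Q[1],70+Q[3]],7);d=ext(c,[Q[0],Q[1],16+Q[3]],Q[2])
    return np.r_[np.array(e)-[full(347,0),full(405,0),full(219,1),full(275,1)],np.array(d)[:3]-[full(321,0),full(432,0),full(132,1)],Q[3]/2]
Q=least_squares(rp,[369,-257,16,0]);print(np.round(Q.x,2),np.round(Q.fun,2))
E
python3 fit.py
python3 - <<'E'
from h import *
s=sensors.read_state();print(s["t"],np.round(s["eef_pos"],2),s["eef_rot"])
ctrl.hold(.3)
s=sensors.read_state();print(s["t"],np.round(s["eef_pos"],2))
E
```

```text
[ 5.42202e+02 -3.80639e+02  1.63000e-01  9.30000e-02 -3.70000e-02
  5.20000e-02 -1.50000e-02 -2.60000e-02  5.00000e-03  3.90000e-02
  4.60000e-02 -6.40000e-02]
[ 0.01 -0.08 -0.36  0.21 -0.18  0.26  0.24  0.15 -0.15 -0.11 -0.17  0.14
  0.06  0.33  0.04 -0.23  0.02 -0.42  0.34 -0.06 -0.02  0.41 -0.49 -0.13
  0.18  0.31 -0.09  0.19 -0.16 -0.49  0.34  0.16 -0.21  0.43 -0.29  0.15
 -0.11 -0.3   0.08]
1 [ 553.4  -448.72   30.09]
2 [ 545.94 -403.33   35.09]
3 [ 538.47 -357.94   40.09]
4 [ 531.   -312.55   45.09]
[ 3.6963e+02 -2.5561e+02  1.6080e+01  1.0000e-01] [-0.1   0.03 -0.3  -0.29 -0.3   0.38  0.67  0.05]
8.1 [ 551.39 -442.37  180.14] [[-1.74615481e-01  9.84636699e-01 -7.30855660e-05]
 [ 9.84636555e-01  1.74615495e-01  5.33155456e-04]
 [ 5.37726300e-04  2.11344765e-05 -9.99999855e-01]]
8.4 [ 551.31 -443.2   180.17]
```

```bash
python3 - <<'E'
from h import *
ctrl.gripper_to(50,40)
R=rot()
ctrl.move_l([545,-420,200],R,vel=200)
ctrl.move_l([369.6,-255.6,160],R,vel=250)
ctrl.move_l([369.6,-255.6,60],vel=150)
ctrl.move_l([369.6,-255.6,52],vel=40,threshold=6);ctrl.hold(.2)
s=sensors.read_state();print(s["t"],np.round(s["eef_pos"],2),np.round(s["force"],2))
ctrl.gripper_to(0,50)
s=sensors.read_state();print(s["t"],np.round(s["eef_pos"],2),np.round(s["force"],2),s["grip_width"])
ctrl.move_l([369.6,-255.6,110],vel=100);ctrl.hold(.2)
s=sensors.read_state();print(s["t"],np.round(s["eef_pos"],2),np.round(s["force"],2),np.round(s["wrist_torque"],3),s["grip_width"])
p,d=optics.grab_frame("wrist");np.savez("pics/v_hand.npz",p=p,d=d,pos=s["eef_pos"],rot=s["eef_rot"])
cv2.imwrite("pics/hand.png",cv2.resize(p[200:320,170:350][...,::-1],None,fx=4,fy=4,interpolation=cv2.INTER_CUBIC))
E
```

```text
11.6417 [ 369.71 -255.69   52.19] [ 0.64 -1.3   0.24]
12.0667 [ 369.71 -255.71   52.14] [-0.14 -1.04  1.76] 12.567904056700016
13.0 [ 369.09 -255.11  109.18] [ 0.08  0.46 -0.32] [ 0.017 -0.021  0.001] 12.827197321321057
```

View pics/hand.png

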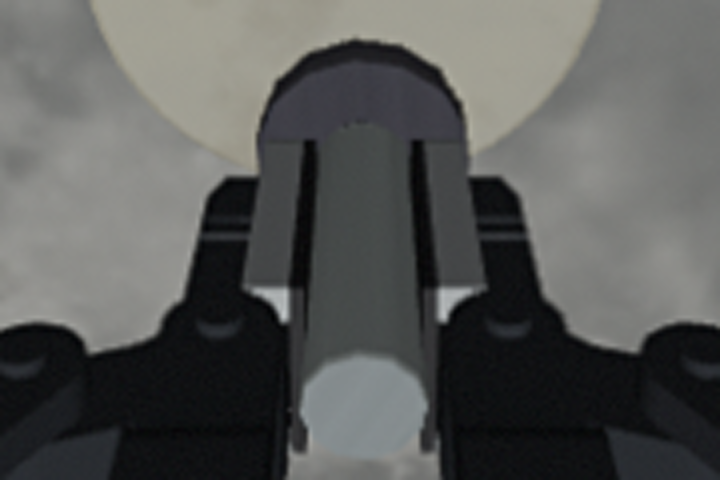

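The stem is gripped, with its top at crop (364,404) and the disc spanning 257 to 470. Next I'll fit its position in the tool frame.

```bash
python3 - <<'E'
from h import *
from scipy.optimize import least_squares
c=optics.camera_params("wrist");M=np.linalg.inv(c["T_tool_cam"]);cc=(c["mtx"],c["k1"],M[:3,:3],M[:3,3])
th=np.linspace(0,2*np.pi,361)
def ext(X,r):
    uv=proj(cc,np.c_[X[0]+r*np.cos(th),X[1]+r*np.sin(th),np.full(361,X[2])]);return np.r_[uv.min(0),uv.max(0)]
def f(U,V): return [(U+.5)/4-.5+170,(V+.5)/4-.5+200]
def r(Q):
    e=ext([Q[0],Q[1],Q[2]],7)-np.r_[f(300,353),f(429,455)]
    # disc upper face z=top+54, lower z=top+64
    d=ext([Q[0]+Q[4],Q[1]+Q[5],Q[2]+54],Q[3])[[0,2]]-[f(257,0)[0],f(470,0)[0]]
    d2=ext([Q[0]+Q[4],Q[1]+Q[5],Q[2]+54],Q[3])[1]-f(0,60)[1]
    d3=ext([Q[0]+Q[4],Q[1]+Q[5],Q[2]+64],Q[3])[1]-f(0,38)[1]
    return np.r_[e,d,d2,d3,(Q[2]+18)/1,Q[4:]/1]
for fix in (0,1):
  S=least_squares(r,[0,0,-18,16,0,0]);
print(np.round(S.x,2),np.round(S.fun,2))
E
```

```text
[ -0.06   0.53 -17.4   15.63  -0.5   -0.13] [-0.65 -0.61  0.6   0.96  0.19 -0.11  0.46 -0.82  0.6  -0.5  -0.13]
```

```bash
cat > srch.py <<'E'
from h import *
R=rot()
CEN={1:(553.4,-448.72),2:(545.94,-403.33),3:(538.47,-357.94),4:(531.0,-312.55)}
OFF=R@np.array([-0.2,0.45,0])
H=46.2
def log(tag,f0):
    s=sensors.read_state();f=np.array(s["force"])-f0
    print(tag,round(s["t"],2),np.round(s["eef_pos"],2),"f",np.round(f,1));return s,f
def avgf(n=3):
    a=[]
    for i in range(n): a.append(sensors.read_state()["force"]); ctrl.hold(.03)
    return np.mean(a,0)
def spiral(rmax,pitch=.7,seg=.9):
    pts=[];t=0
    while True:
        r=pitch*t/(2*np.pi)
        if r>rmax: return pts
        pts.append((r*np.cos(t),r*np.sin(t))); t+=min(1.1,seg/max(r,.3))
def approach(k,high):
    x,y=np.array(CEN[k])-OFF[:2]; z=25+5*k+H
    ctrl.move_l([x,y,z+high],R,vel=250); ctrl.move_l([x,y,z+4],vel=80); ctrl.hold(.3)
    f0=avgf(); hit=ctrl.move_l([x,y,z-3],vel=12,threshold=3.0)
    s,f=log(f"contact{k} {hit}",f0)
    return x,y,z,f0,s
def search(x,y,zc,f0,rmax,thr=6,vel=15):
    "zc: z command to press at"
    ctrl.move_l([x,y,zc],vel=10); ctrl.hold(.15)
    s,f=log("press",f0)
    for dx,dy in spiral(rmax)[1:]:
        h=ctrl.move_l([x+dx,y+dy,zc],vel=vel,threshold=thr)
        f=avgf(2)-f0
        print("  (%.2f %.2f) %s fz %.1f lat %.1f"%(dx,dy,h,f[2],np.hypot(*f[:2])),round(sensors.read_state()["eef_pos"][2],2))
        if f[2]<1.6 : return True,(dx,dy)
        if f[2]>11: print("too hard");break
    return False,None
E
python3 - <<'E'
from srch import *
ctrl.move_l([460,-340,150],R,vel=250)
x,y,z,f0,s=approach(1,25)
zc=s["eef_pos"][2]-0.6
print(search(x,y,zc,f0,0.75)); log("end",f0)
E
```

```text
contact1 True 15.76 [ 552.98 -448.65   74.88] f [ 0.2 -0.3  4. ]
press 16.17 [ 553.04 -448.73   74.59] f [-1.3  1.6  5.8]
  (0.06 0.11) False fz 4.7 lat 0.7 74.46
  (-0.14 0.20) False fz 5.2 lat 0.1 74.46
  (-0.36 -0.06) False fz 4.9 lat 1.2 74.47
  (-0.15 -0.47) False fz 6.0 lat 1.9 74.31
  (0.43 -0.43) False fz 6.2 lat 0.8 74.18
  (0.70 0.23) False fz 5.4 lat 0.5 74.24
(False, None)
end 18.07 [ 553.09 -448.66   74.24] f [-0.5 -0.4  5.6]
```

```bash
python3 - <<'E'
from srch import *
import srch
f0=np.array(sensors.read_state()["force"])*0+np.array([0,0,0.])
x,y=np.array(CEN[1])-OFF[:2]
for a in np.arange(0,6.3,.9):
    h=ctrl.move_l([x+1.4*np.cos(a),y+1.4*np.sin(a),74.3],vel=15,threshold=6)
    s=sensors.read_state();print(round(s["t"],2),h,np.round(s["force"],1),round(s["eef_pos"][2],2))
ctrl.move_l([x,y,88],vel=100)
x,y,z,f0,s=approach(2,12)
zc=s["eef_pos"][2]-0.6
print(search(x,y,zc,f0,0.75)); log("end",f0)
for a in np.arange(0,6.3,.9):
    h=ctrl.move_l([x+1.4*np.cos(a),y+1.4*np.sin(a),zc],vel=15,threshold=6)
    s=sensors.read_state();print(round(s["t"],2),h,np.round(np.array(s["force"])-f0,1),round(s["eef_pos"][2],2))
E
```

```text
18.32 False [-2.3 -0.   5.6] 74.1
18.57 False [-0.9 -2.7  4.8] 74.45
18.82 False [ 0.1 -2.4  4.7] 74.59
19.07 False [ 2.1 -0.9  5.3] 74.53
19.32 False [1.8 0.2 5.3] 74.23
19.57 False [1.6 2.3 6. ] 73.89
19.82 False [-1.2  0.2  6.4] 73.71
contact2 True 21.57 [ 545.54 -403.25   79.84] f [0.1 0.5 4.6]
press 21.97 [ 545.65 -403.34   79.56] f [-1.4  0.6  4.9]
  (0.06 0.11) False fz 6.3 lat 0.5 79.43
  (-0.14 0.20) False fz 5.6 lat 0.2 79.47
  (-0.36 -0.06) False fz 5.3 lat 1.6 79.39
  (-0.15 -0.47) False fz 6.2 lat 2.1 79.26
  (0.43 -0.43) False fz 6.0 lat 1.3 79.14
  (0.70 0.23) False fz 6.0 lat 0.7 79.22
(False, None)
end 23.87 [ 545.66 -403.29   79.22] f [-0.2  0.8  5.7]
24.12 False [-1.4 -0.2  6.3] 78.97
24.37 False [-0.8 -1.8  5.5] 79.38
24.62 False [ 0.2 -2.8  5.8] 79.52
24.87 False [ 3.4 -0.9  5.5] 79.42
25.12 False [2.3 0.8 5.5] 79.13
25.37 False [1.2 1.6 7. ] 78.79
25.62 False [-1.9  2.   7.8] 78.58
```

```bash
python3 - <<'E'
from srch import *
x,y=np.array(CEN[2])-OFF[:2]
ctrl.move_l([x,y,93],vel=100)
x,y,z,f0,s=approach(3,12)
zc=s["eef_pos"][2]-0.6
np.save("pics/f0.npy",f0)
print(search(x,y,zc,f0,2.2)); log("end",f0)
E
```

```text
contact3 False 27.62 [ 537.97 -357.77   83.15] f [-0.3  0.5  0.5]
press 28.02 [ 537.98 -357.83   82.58] f [-0.   0.7  0.1]
  (0.06 0.11) False fz 0.1 lat 0.4 82.58
(True, (np.float64(0.055587889966988), np.float64(0.10921684363871516)))
end 28.34 [ 538.07 -357.71   82.58] f [-0.4  1.1  0.5]
```

It went straight into pocket 3, already about 3 mm below rim level with no force. Next I press lightly down to the floor.

```bash
python3 - <<'E'
from srch import *
f0=np.load("pics/f0.npy")
p=sensors.read_state()["eef_pos"];x,y=np.array(CEN[3])-OFF[:2]
h=ctrl.move_l([x,y,76],vel=12,threshold=3);print(h);log("floor",f0);ctrl.hold(.2);s,f=log("held",f0)
E
```

```text
True
floor 28.82 [ 538.01 -357.83   76.95] f [-0.2  0.5  4. ]
held 29.02 [ 537.98 -357.79   76.79] f [ 0.1 -0.4  4.5]
```

```bash
python3 - <<'E'
from srch import *
f0=np.load("pics/f0.npy")
x,y=np.array(CEN[3])-OFF[:2]
ctrl.move_l([x,y,77.3],vel=10);ctrl.hold(.15);log("unload",f0)
ctrl.gripper_to(45);ctrl.hold(.2);log("open",f0)
ctrl.move_l([x,y,200],vel=120);ctrl.hold(.4)
s=sensors.read_state();p,d=optics.grab_frame("wrist");print(s["t"])
np.savez("pics/v_end.npz",p=p,d=d,pos=s["eef_pos"],rot=s["eef_rot"])
cv2.imwrite("pics/end.png",cv2.resize(p[115:255,165:355][...,::-1],None,fx=4,fy=4,interpolation=cv2.INTER_CUBIC))
p,d=optics.grab_frame("scene");cv2.imwrite("pics/end_s.png",cv2.resize(p[215:325,230:400][...,::-1],None,fx=4.5,fy=4.5,interpolation=cv2.INTER_CUBIC))
c=cam("wrist",s)
for k,X in dict(top=(538.5,-357.9,96),top_if_on_rim=(538.5,-357.9,104)).items():
    uv=proj(c,X)[0];print(k,(uv-[165,115]+.5)*4-.5)
E
```

```text
unload 29.49 [ 538.06 -357.83   77.25] f [0.3 0.4 3.8]
open 30.1 [ 537.95 -357.78   77.21] f [ 0.3 -0.3  0.4]
31.675
top [385.73434394 335.95763552]
top_if_on_rim [385.68939399 350.52714415]
```

View pics/end.png

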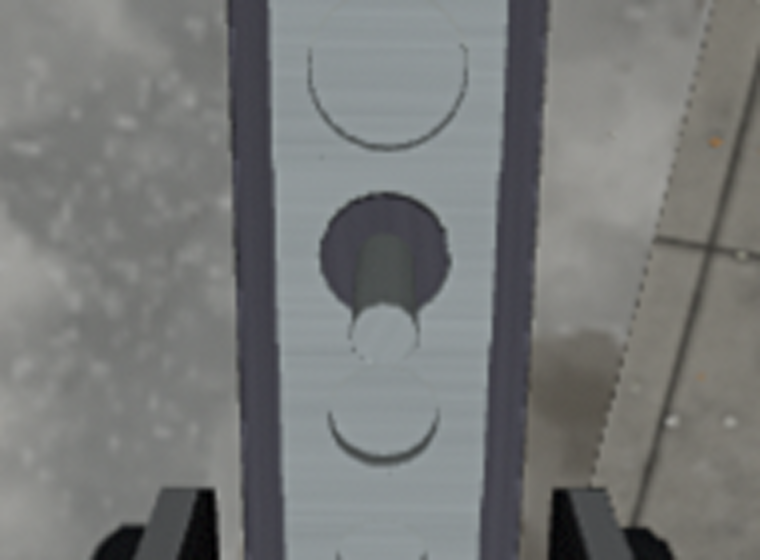

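View pics/end_s.png

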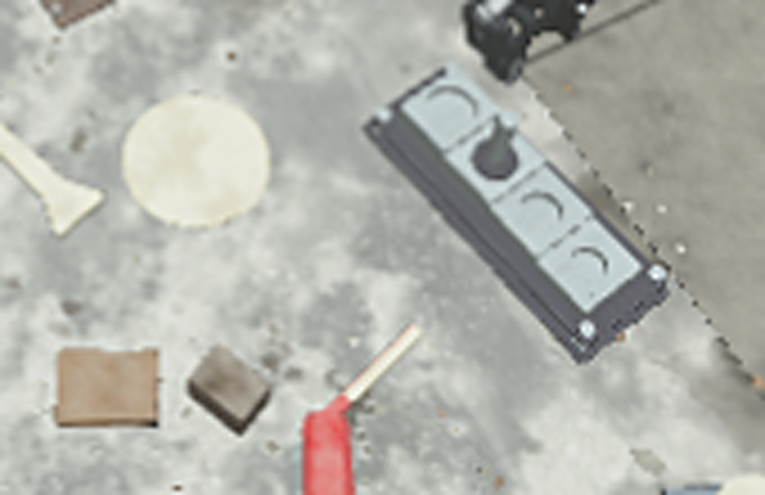

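The stem top is at crop (384,334). The prediction is (386,336) for a pad fully down and row 350 for one resting on the rim, so the pad is seated and upright in pocket 3. Everything else in view looks untouched, so I'm handing the job in.

```bash
python3 -c "
from plant import ctrl,sensors
ctrl.finish_job();print(sensors.read_state()['t'])"
```

```text
the job is handed in; nothing more can be done
the job is handed in; nothing more can be done
```

The pad on the tin lid is the 32 mm one, and it is now in pocket 3 (33 mm), fully down and upright. I handed the job in at about 32 s of the 72 s allowed.

- **Steps 1 and 2:** I took the pad by its stem and tried these pockets in order. I pressed at about 5–6 N (peaks of about 8 N, well under the roughly 15 N overload) and felt about to roughly 1.4 mm around the centre. It stayed on the rim at both.
- **Step 3:** It dropped in at the first try. I then pressed to the floor at about 4.5 N and found it 8 mm below the height where the rim contact was expected.
- **Checks after release:** The last wrist picture shows the stem top within half a camera pixel of where a fully seated, upright pad should appear. A pad resting on the rim would be about 4 pixels off. The disc also measured about 32 mm in two separate pictures.
- **Other objects:** The block looks unmoved in the last scene picture. The spare pads, pliers and marker were not in that view. The arm did not work near the spare pads or the pliers. I never picked out the marker, so I have no check on it.

No check failed. The only disagreement was that all contacts came about 0.7 mm lower than calculated, the same amount at every step.

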